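# Turn the photo turntable to the sample canister and lock it

## Task

Push the photo turntable round at its rim, where finger pegs stand for this, until the sample canister on it faces the camera, then push the locking bolt all the way in so that the table cannot move during the exposure. Turn it gently enough that the canister does not tip, and pick nothing up: do not touch the four finds or push the white backing cards on the turntable, and leave the tag stack, scale bar and tweezers beside it where they are.

Things in the scene. Friction and masses are not known exactly. Their poses are not given: they have to be found in the camera images.
- turntable: Fixed grey foot of the photo turntable. Origin on the turning axis at table height; its x axis points at the camera, z up. On it turns the top: an aluminium index ring (radius 125 mm, 11 to 19.5 mm above the table) with four V notches, and a grey plate (radius 118 mm, top 25 mm above the table). The bolt's guide reaches along the foot's -y to 209 mm from the axis, 44 mm wide, 25 mm high.
- disc: The turning top. Origin on the axis at table height, z up. Turns without end against light friction (about 1 N at a peg) and stays where left. Its bearings 0, 90, 180, 270 degrees from its own x axis are the middles of its four bays and of the ring's four notches; a find stands in each bay, 70 mm from the axis. The cards and the finger pegs stand between the bays, at 45, 135, 225, 315 degrees.
- cards: The cross of four white backing cards fixed on the turning top between the bays: each runs from the axis out to 78 mm, 3 mm thick, 60 mm high, top 85 mm above the table (the post in the middle 91 mm). Origin on the axis at the plate's top. Not to be pushed.
- peg_0 (a point): Top centre of the rubber-sleeved finger peg at the disc's bearing 45 degrees: upright, round, 12 mm thick (17 mm collar, 3 mm high, at its foot), 30 mm tall, 105 mm from the turning axis; top 55 mm above the table. The rubber gives a millimetre or two.
- peg_1 (a point): The same for the peg at 135 degrees.
- peg_2 (a point): The same for the peg at 225 degrees.
- peg_3 (a point): The same for the peg at 315 degrees.
- focus (a point): Point fixed to the foot, on the plate's top 70 mm from the axis towards the camera: where the canister's foot is when it faces the camera. The camera itself (black, on a small table tripod, 112 mm wide, 135 mm tall) is fixed farther out on the same line, its lens front 260 to 300 mm from the axis.
- bolt (a joint): Travel of the locking bolt towards the axis (m): 0 fully out, 0.0205 fully in at its stop. It slides against about 1.2 N and stays where left. Its tapered nose enters a V notch only if one is within about 4 degrees, then draws the disc into line; else it butts on the ring at 0.0065. A notch stands at the bolt whenever one of the four bays faces the camera.
- bolt_tab (a point): Middle of the outer face of the bolt's black thumb tab, 34 mm above the table. The face is upright, 28 mm wide, 19 to 49 mm above the table, and looks away from the axis (along the foot's -y); the tab is 9 mm thick. Push it along the foot's +y.
- canister: The sample canister: black, upright, with a grey press lid, in one of the four bays; 34 mm thick, 51 mm tall (top 76 mm above the table), the only tall find on the turntable. Light, it tips if the disc is jerked. Origin at the centre of its foot.
- sherd: Red pot sherd, lying in another bay, 44x33x10 mm; origin at the centre of its underside.
- bone_joint: Light brown bone fragment, lying in another bay, 27x40x12 mm; origin at the centre of its underside.
- tag_stack: Loose stack of paper find tags on the table by the turntable, 44x63x10 mm; origin at the centre of its underside.
- scale_bar: Loose black and white photo scale bar, 24x110x9 mm, on the table by the turntable; origin at the centre of its underside.
- tweezers: Loose steel tweezers, 13x130x10 mm, on the table by the turntable; origin at the centre of their underside.
- bone_plate: Pale curved piece of bone, lying in another bay, 23x29x11 mm; origin at the centre of its underside.

How it is judged:
On the way, in this order (a step that is already met when the one before it is completed fails the run):
1. the canister has been turned to face the camera, the bolt still out of the notch (horizontal distance between canister and focus below 0.016 m and value of joint bolt below 0.012 m), for 0.1 s.
2. the bolt is fully in with the canister facing the camera (value of joint bolt above 0.0185 m and horizontal distance between canister and focus below 0.014 m), for 0.2 s.
At the end, for the whole second after the job is handed in: The canister stands upright in front of the camera (within 14 mm of the focus point), the bolt is within 2 mm of its inner stop and the turntable is still (all of step 2 and angular speed of disc below 0.05 rad/s and angle between canister's own z axis and vertical below 0.1 rad); the robot touches nothing.
It fails at once if a find on the turntable is touched by the robot (contact force between any of the fingers, the arm and canister above 0.5 N or contact force between any of the fingers, the arm and sherd above 0.5 N or contact force between any of the fingers, the arm and bone_joint above 0.5 N or contact force between any of the fingers, the arm and bone_plate above 0.5 N).
It fails at once if the backing cards are pushed (contact force between any of the fingers, the arm and cards above 2 N).
It fails at once if a find is lifted off the turntable or falls from it (height (world z) of any of canister, sherd, bone_joint, bone_plate above 0.045 m or height (world z) of any of canister, sherd, bone_joint, bone_plate below 0.018 m).
It fails at once if the canister is tipped (angle between canister's own z axis and vertical above 0.5 rad).
It fails at once if the tag stack, scale bar or tweezers are displaced (distance of any of tag_stack, scale_bar, tweezers from where it was at the start of the episode above 0.02 m).
It also fails if it takes over 58 s, if anything falls off the work surface, if the arm or the gripper's body presses on something with over 40 N, if the wrist force passes 120 N, or if a joint passes its speed limit or range.

## Robot

A 7-joint arm with a two-finger parallel gripper is mounted at the origin on a cart in front of the work surface, level with it; the furniture and walls round the work are solid. World frame = base frame: x ahead of the robot, y to its left, z up, the work surface at z = 0. Lengths are in m, angles in rad, forces in N, time in s.
With the tool pointing down it reaches from about 0.4 to 0.85 m from the base axis. Payload 10.4 kg.
Tool frame: the origin (TCP) lies midway between the tips of the shut fingers; the grasp point (between the pads) lies ctrl.grip_point_offset behind it (ctrl.grip_point_offset is the distance from the TCP to the grasp point, in m); x points along the fingers, y is the direction in which the jaws open and shut, and the axes are right-handed (so a half turn about x gives the same grasp; the last joint's range is limited). The gripper opens to 87 mm and grips with 3 to 60 N. Pads are 19 mm wide; open, the fingers measure 117 mm over their backs; the gripper's body (75 mm by 190 mm) begins 51 mm behind the grasp point.
Start: joints at [1.194, 0.332, -0.065, 1.46, 0.022, 1.35, -0.088], TCP at [0.217, -0.586, 0.223] pointing down, gripper open.
Joint ranges: [-2.6, 2.6], [-0.5, 2.12], [-1.47, 1.34], [0.16, 2.42], [-1.27, 4.41], [0.06, 2.06], [-2.6, 2.6]. Speed limits (rad/s): [2.22, 2.22, 2.79, 2.79, 3.14, 3.14, 3.14].

## Interface

Orientations are given as a 3x3 rotation matrix whose columns are the frame's x, y, z axes.
In Python, from station import ctrl gives the robot as it stands.
- The arm moves only by the tool servo_tool, never from a script. Its argument "moves" is text: rows parted by semicolons, each of 7 numbers parted by spaces: the closure in counts, from 0 (fully open) to 255 (shut), then the shift along the tool's x, y, z in m, then the turn, a rotation vector about the tool's x, y, z in degrees. In form: hand tx ty tz ax ay az; .... A call has 1 to 12 rows; each row is the pose to reach, as a shift and turn from the pose commanded when the call began, along the tool's axes at that moment; what a row does not reach only later rows make up. A row lasts 1/12 s, in which the tool goes at most 41.7 mm and 7.16 degrees, less where a joint would pass 70% of its speed; a pose out of reach is approached as far as the arm can. A call with a gripper value outside its range is refused whole. The fingers move at their own pace and stop on an object; "squeeze" is the grip in N (left out, the last holds). Time passes only in rows, so rows that repeat a pose let the fingers close. It gives the time, the measured TCP pose, the force and the opening at its end, in the units of the state.
- ctrl.get_obs(): the state, without advancing time (a new reading comes with each control period).
- ctrl.get_image(name): name is "scene" or "top"; returns a dict with "frame" (420x560x3 uint8, red, green, blue), "z_map" (420x560 float32, m along the optical axis (not along the pixel's ray), 0 where there is no reading), "vfov" (degrees; the focal length in pixels is half the picture's height over the tangent of half this angle, whatever the lens; pixels are square), "cx", "cy" (the principal point, pixels), "k1" (the pictures are not rectified: a ray, as slopes to the right and down, at radius r is drawn at 1 + k1 r^2 times it, then the intrinsics apply), "position" and "rotation" of the camera in the world. Camera axes: x right, y down, z forward; pixel columns grow to the right and rows downward; lengths in m; the calibration is good to about 2 mm. A picture is of the moment at which its call begins.
- ctrl.hand_in(): hands the job in, once; it reports no verdict.
Trained networks look in the newest picture that a camera, given by its name, has taken for a name from the list of things; names that differ only in an ending like _2 or _b are one class to them, and where a whole thing is asked for, a point or a joint stands for the part that bears it (a point fixed in the world has none). Each returns a list of dicts, best first, with "conf" (0 to 1); they miss things now and then, are a little off and sometimes report something else, mostly with a low value. They report only what shows in the picture. A call takes as long as a camera call.
- ctrl.trace(thing, camera): "pixels" (420x560 bool, what is visible of it).
- ctrl.landmark_of(thing, camera): "centre" ([x, y, z] in m, in world coordinates, good to about 4 mm: a listed point, or the origin of a listed thing).
The state is a dict: "time_s": time; "q": joint angles; "joint_velocities": joint speeds; "effort": joint torques, N m; "position": TCP position; "eef_rot": TCP orientation; "ft_force": force on the tool from outside, world axes, zero at the start; "wrist_torque": the same for the moment, N m; "finger_gap": opening from 0.0 (shut) to 1.0 (fully open).
Only numpy, scipy, OpenCV 4.12 (cv2) and the standard library are available. Lean on these libraries where they do the work, as an engineer would, in place of code of your own. Each camera call takes 0.05 s, during which the arm holds its last target. There are 200 camera calls.

## Working session

There is one attempt and no reset: what is moved stays moved. The work goes in short steps, Python scripts to look and compute and a tool call to move; the robot and the scene stay as the last step left them, time stands still between calls to the robot, and variables do not carry over. Pictures are saved under pics/ and viewed, about 8 in all and at most 12, crops included, and the job is handed in when it is done.

Besides the shell and the picture viewer there is one more tool, called after "Emit:" as name(argument=value, ...) on one line, values as JSON. servo_tool: Moves the arm, as the interface text tells. Its arguments: {"type":"object","properties":{"moves":{"type":"string"},"squeeze":{"type":"number"}},"required":["moves"]}

```bash
mkdir -p pics; ls; python3 - <<'E'
from station import ctrl
import cv2,numpy as np
o=ctrl.get_obs(); print(o['time_s'],o['position'],o['eef_rot'],o['finger_gap'],ctrl.grip_point_offset)
ims=[]
for c in ('scene','top'):
    im=ctrl.get_image(c); cv2.imwrite(f'pics/{c}0.png',im['frame'][:,:,::-1]); print(c,im['position'],im['rotation'],im['vfov'])
    for n in ['turntable','disc','peg_0','peg_1','peg_2','peg_3','bolt_tab','canister','sherd','bone_joint','bone_plate','focus','tag_stack','scale_bar','tweezers']:
        try: print(n,[(np.round(d['centre'],3).tolist(),round(d['conf'],2)) for d in ctrl.landmark_of(n,c)][:5])
        except Exception as e: print(n,e)
E
```

```text
pics
0.0 [ 0.21641069 -0.58593145  0.22175541] [[-5.56040235e-04  3.46473417e-01 -9.38059626e-01]
 [ 1.28506797e-03 -9.38058749e-01 -3.46473855e-01]
 [-9.99999020e-01 -1.39812378e-03  7.63565178e-05]] 0.9976419957581302 0.0187
scene [0.05595152 0.52973029 0.52888624] [[-0.76822767 -0.34333945  0.54031868]
 [-0.63997911  0.43285896 -0.63486996]
 [-0.01590588 -0.83351733 -0.5522643 ]] 57.76587373772472
turntable [([0.642, -0.178, 0.056], 0.17)]
disc [([0.576, -0.099, 0.0], 0.86)]
peg_0 [([0.656, -0.034, 0.055], 0.86), ([0.494, -0.165, 0.056], 0.67), ([0.641, -0.18, 0.059], 0.65), ([0.514, -0.017, 0.052], 0.6)]
peg_1 [([0.656, -0.034, 0.055], 0.86), ([0.494, -0.165, 0.056], 0.67), ([0.641, -0.18, 0.059], 0.65), ([0.514, -0.017, 0.052], 0.6)]
peg_2 [([0.656, -0.034, 0.055], 0.86), ([0.494, -0.165, 0.056], 0.67), ([0.641, -0.18, 0.059], 0.65), ([0.514, -0.017, 0.052], 0.6)]
peg_3 [([0.656, -0.034, 0.055], 0.86), ([0.494, -0.165, 0.056], 0.67), ([0.641, -0.18, 0.059], 0.65), ([0.514, -0.017, 0.052], 0.6)]
bolt_tab [([0.576, -0.097, -0.003], 0.22)]
canister [([0.506, -0.093, 0.027], 0.84), 
[... 942 characters left out ...]
87), ([0.654, -0.04, 0.056], 0.73), ([0.496, -0.159, 0.055], 0.7), ([0.51, -0.018, 0.056], 0.62)]
peg_3 [([0.638, -0.182, 0.054], 0.87), ([0.654, -0.04, 0.056], 0.73), ([0.496, -0.159, 0.055], 0.7), ([0.51, -0.018, 0.056], 0.62)]
bolt_tab [([0.423, -0.203, 0.036], 0.58)]
canister [([0.504, -0.088, 0.026], 0.86), ([0.567, -0.168, 0.025], 0.4)]
sherd [([0.65, -0.102, 0.026], 0.54)]
bone_joint [([0.569, -0.165, 0.023], 0.73), ([0.507, -0.087, 0.027], 0.41)]
bone_plate [([0.584, -0.028, 0.026], 0.61)]
focus []
tag_stack [([0.497, -0.161, 0.057], 0.22)]
scale_bar [([0.422, 0.047, -0.002], 0.77), ([0.51, -0.018, 0.053], 0.4)]
tweezers [([0.449, -0.269, 0.003], 0.72), ([0.496, -0.16, 0.054], 0.52)]
```

View pics/scene0.png

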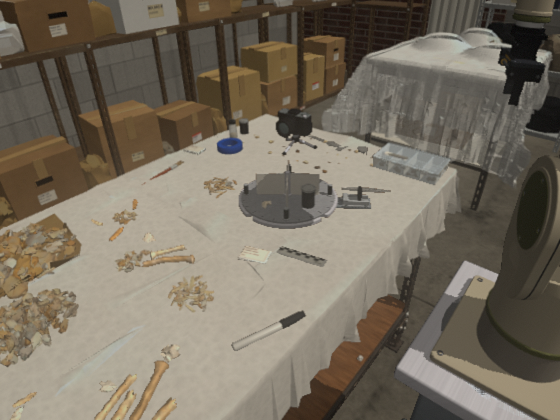

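View pics/top0.png

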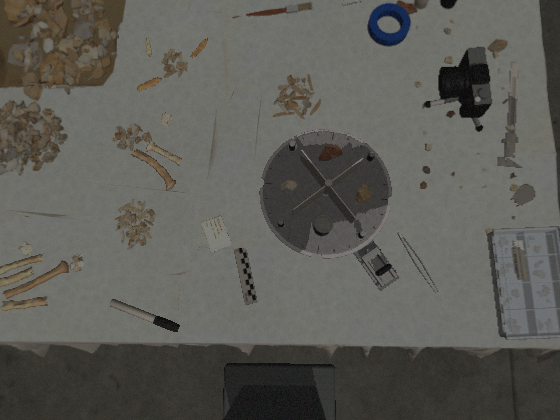

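The scene view shows the camera at (295,123), the turntable at (288,197) with the black canister at (308,195), and the bolt at (355,200). The top view shows the axis at (326,185), the canister at (322,226), the bolt guide at about (375,268), the tweezers at (417,262) and the camera at (455,82). The canister needs to turn about +131°. I'll straddle the peg at bearing 38° and carry it round.

```bash
cat > h.py <<'E'
from station import ctrl
import numpy as np
from scipy.spatial.transform import Rotation as R
def pegs(cam='top',n=1):
    P=[]
    for _ in range(n):
        ctrl.get_image(cam); P+=[d['centre'] for d in ctrl.landmark_of('peg_0',cam) if d['conf']>.4]
    return np.array(P)
def rows(wp,hand):
    """wp: list of (x,y,z,yaw deg of tool y) world, tool down; relative to measured pose"""
    o=ctrl.get_obs(); A=np.array(o['eef_rot']); p=np.array(o['position']); out=[]
    for x,y,z,w in wp:
        c,s=np.cos(np.radians(w)),np.sin(np.radians(w))
        B=np.array([[0,c,s],[0,s,-c],[-1,0,0]])
        t=A.T@(np.array([x,y,z])-p); r=R.from_matrix(A.T@B).as_rotvec(degrees=True)
        out.append(f"{hand} "+' '.join(f'{v:.3f}' for v in t)+' '+' '.join(f'{v:.1f}' for v in r))
    return '; '.join(out)
E
python3 - <<'E'
from h import *
A={}
for cam in ('top','scene'):
    P=[];T=[];C=[];
    for _ in range(4):
        ctrl.get_image(cam)
        P.append([d['centre'] for d in ctrl.landmark_of('peg_0',cam) if d['conf']>.4][:4])
        T+=[d['centre'] for d in ctrl.landmark_of('bolt_tab',cam)[:1]]
        C+=[d['centre'] for d in ctrl.landmark_of('canister',cam)[:1]]
    P=[sorted(map(tuple,p)) for p in P if len(p)==4]
    m=np.mean(P,0); c=m.mean(0); print(cam,m.round(4).tolist(),'c',c.round(4))
    print('peg ang',[round(float(np.degrees(np.arctan2(*(q-c)[[1,0]]))),1) for q in m], np.linalg.norm((m-c)[:,:2],axis=1).round(4))
    print('tab',np.round(T,3).tolist(),'can',np.round(C,3).tolist())
# bolt guide from depth map: points 12..60 mm high outside ring, around tab
    im=ctrl.get_image(cam); z=im['z_map']; H,W=z.shape; f=H/2/np.tan(np.radians(im['vfov']/2))
    v,u=np.mgrid[:H,:W]; xd=(u-im['cx'])/f; yd=(v-im['cy'])/f; x,y=xd.copy(),yd.copy()
    for _ in range(8): k=1+im['k1']*(x*x+y*y); x,y=xd/k,yd/k
    X=np.stack([x*z,y*z,z],-1)@np.array(im['rotation']).T+im['position']
    d=X[...,:2]-c[:2]; r=np.hypot(*np.moveaxis(d,-1,0)); th=np.degrees(np.arctan2(d[...,1],d[...,0]))
    s=(z>0)&(r>.135)&(r<.21)&(abs(th+146)<25)&(X[...,2]>.016)
    q=d[s]; print('guide n',s.sum(),'mean bearing',np.degrees(np.arctan2(*q.mean(0)[::-1])), 'rmax',r[s].max())
    pc=np.linalg.svd(q-q.mean(0))[2][0]; print('pca',np.degrees(np.arctan2(pc[1],pc[0])))
    t=s&(X[...,2]>.038); q=d[t]; print('tab n',t.sum(), 'mean',(q.mean(0)+c[:2]).round(4),'bearing',np.degrees(np.arctan2(*q.mean(0)[::-1])),'r range',np.percentile(r[t],[2,50,98]).round(3))
    k=(z>0)&(r>.22)&(r<.32)&(abs(th+55)<25)&(X[...,2]>.06)&(X[...,2]<.15); q=d[k]; print('cam n',k.sum(),'bearing',np.degrees(np.arctan2(*q.mean(0)[::-1])))
E
```

```text
top [[0.4953, -0.1617, 0.0544], [0.5102, -0.017, 0.0547], [0.6397, -0.1817, 0.0552], [0.6556, -0.0355, 0.0531]] c [ 0.5752 -0.099   0.0544]
peg ang [-141.9, 128.4, -52.1, 38.3] [0.1016 0.1046 0.1049 0.1024]
tab [[0.425, -0.204, 0.035], [0.425, -0.201, 0.034], [0.424, -0.203, 0.033], [0.426, -0.202, 0.034]] can [[0.638, -0.182, 0.055], [0.509, -0.09, 0.025], [0.509, -0.088, 0.024], [0.51, -0.088, 0.027]]
guide n 601 mean bearing -145.25393381871578 rmax 0.20331930921146704
pca -148.69350956354685
tab n 89 mean [ 0.4284 -0.2008] bearing -145.2487015583062 r range [0.174 0.179 0.184]
cam n 2031 bearing -55.517923841798044
scene [[0.4948, -0.1637, 0.0571], [0.5121, -0.0157, 0.0535], [0.6426, -0.1811, 0.0559], [0.6603, -0.0366, 0.0537]] c [ 0.5774 -0.0993  0.0551]
peg ang [-142.1, 128.0, -51.5, 37.1] [0.1048 0.1061 0.1046 0.1039]
tab [[0.427, -0.202, 0.032], [0.426, -0.204, 0.033], [0.425, -0.204, 0.034], [0.427, -0.204, 0.031]] can [[0.505, -0.095, 0.029], [0.505, -0.094, 0.028], [0.506, -0.092, 0.028], [0.505, -0.094, 0.03]]
guide n 257 mean bearing -147.39210581750896 rmax 0.20419691301105103
pca -145.6301072683533
tab n 34 mean [ 0.4273 -0.1955] bearing -147.34060493086335 r range [0.174 0.178 0.183]
cam n 752 bearing -55.368136300724075
```

```bash
cat >> h.py <<'E'
AX=np.array([.576,-.099])
def arc(a,z,w,r=.105): return (AX[0]+r*np.cos(np.radians(a)),AX[1]+r*np.sin(np.radians(a)),z,w)
E
python3 -c "
from h import *
print(rows([arc(38,.2,-52),arc(38,.12,-52)],165))"
```

```text
165 0.023 -0.365 -0.606 -17.7 -0.0 -0.0; 165 0.103 -0.365 -0.606 -17.7 -0.0 -0.0
```

Emit:
servo_tool(moves="165 0 -0.365 -0.606 -17.7 0 0; 165 0 -0.365 -0.606 -17.7 0 0; 165 0 -0.365 -0.606 -17.7 0 0; 165 0 -0.365 -0.606 -17.7 0 0; 165 0 -0.365 -0.606 -17.7 0 0; 165 0 -0.365 -0.606 -17.7 0 0; 165 0 -0.365 -0.606 -17.7 0 0; 165 0 -0.365 -0.606 -17.7 0 0; 165 0 -0.365 -0.606 -17.7 0 0; 165 0 -0.365 -0.606 -17.7 0 0; 165 0 -0.365 -0.606 -17.7 0 0; 165 0 -0.365 -0.606 -17.7 0 0")

```text
time_s: 4.3
position: [0.5299, -0.1942, 0.2229]
eef_rot: [[0.001, 0.615, -0.789], [-0.001, -0.789, -0.615], [-1.0, 0.001, -0.0]]
ft_force: [0.6, -0.5, -0.6]
finger_gap: 0.357
```

```bash
python3 -c "
from h import *
o=ctrl.get_obs();print(o['time_s'],o['position'],o['eef_rot'][:,1],o['finger_gap'])
print(rows([arc(38,.2,-52),arc(38,.11,-52)],165))"
```

```text
4.3 [ 0.52992347 -0.19423378  0.22293647] [ 0.61498312 -0.78853984  0.00082152] 0.356517276639932
165 0.023 -0.047 -0.200 -0.0 -0.0 -0.0; 165 0.113 -0.047 -0.200 -0.0 -0.0 -0.0
```

Emit:
servo_tool(moves="165 0.02 -0.047 -0.2 0 0 0; 165 0.02 -0.047 -0.2 0 0 0; 165 0.02 -0.047 -0.2 0 0 0; 165 0.02 -0.047 -0.2 0 0 0; 165 0.02 -0.047 -0.2 0 0 0; 165 0.06 -0.047 -0.2 0 0 0; 165 0.1 -0.047 -0.2 0 0 0; 165 0.113 -0.047 -0.2 0 0 0; 165 0.125 -0.047 -0.2 0 0 0; 165 0.125 -0.047 -0.2 0 0 0; 165 0.125 -0.047 -0.2 0 0 0")

```text
time_s: 5.22
position: [0.6584, -0.0364, 0.0991]
eef_rot: [[0.002, 0.614, -0.789], [-0.0, -0.789, -0.614], [-1.0, 0.001, -0.001]]
ft_force: [0.1, 0.2, 0.6]
finger_gap: 0.352
```

```bash
python3 - <<'E'
from h import *
import cv2
o=ctrl.get_obs();print(o['position'],o['eef_rot'][:,1])
print(rows([arc(38,.06,-52),arc(38,.038,-52)],165))
im=ctrl.get_image('scene')['frame'][120:260,200:400]; cv2.imwrite('pics/s1.png',cv2.resize(im,None,fx=4,fy=4,interpolation=cv2.INTER_CUBIC)[:,:,::-1])
E
```

```text
[ 0.65837358 -0.03640854  0.09907497] [ 0.61448437 -0.78892821  0.00111462]
165 0.039 -0.001 -0.002 -0.1 -0.1 -0.1; 165 0.061 -0.001 -0.001 -0.1 -0.1 -0.1
```

View pics/s1.png

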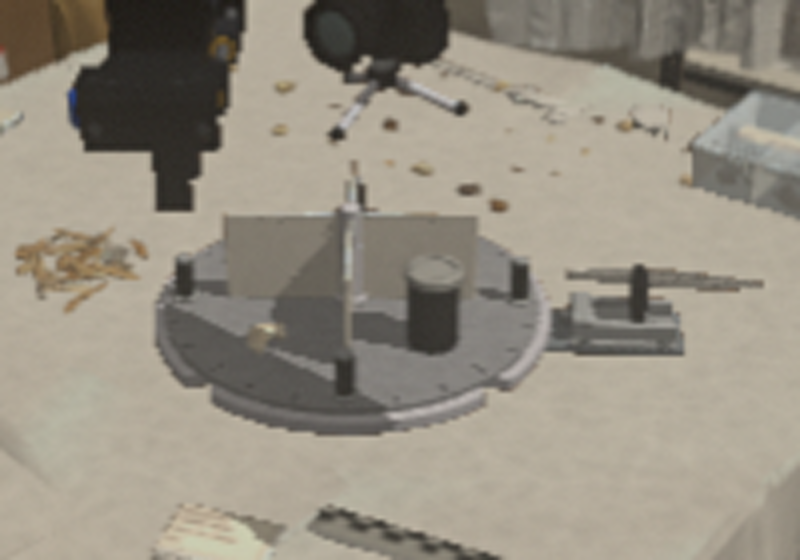

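The gripper, at (180,150) in the crop, is above the peg at (185,275). I'll descend around the peg.

Emit:
servo_tool(moves="165 0.02 -0.001 -0.002 0 0 0; 165 0.035 -0.001 -0.002 0 0 0; 165 0.05 -0.001 -0.002 0 0 0; 165 0.061 -0.001 -0.002 0 0 0; 165 0.061 -0.001 -0.002 0 0 0; 185 0.061 -0.001 -0.002 0 0 0; 185 0.061 -0.001 -0.002 0 0 0")

```text
time_s: 5.85
position: [0.6594, -0.0338, 0.0377]
eef_rot: [[0.002, 0.615, -0.788], [-0.0, -0.788, -0.615], [-1.0, 0.001, -0.001]]
ft_force: [-0.2, -0.2, -0.4]
finger_gap: 0.301
```

```bash
python3 -c "
from h import *
a=[38.5,39.5,41,43,45]+[45+2.5*i for i in range(1,8)]
print(rows([arc(x,.038,x-90) for x in a],185).replace('; ',';\n'))"
```

```text
185 -0.000 -0.001 0.001 -0.5 -0.1 -0.1;
185 -0.000 -0.003 0.001 -1.5 -0.1 -0.1;
185 -0.000 -0.006 0.001 -3.0 -0.1 -0.1;
185 -0.000 -0.009 0.001 -5.0 -0.1 -0.1;
185 -0.000 -0.013 0.002 -7.0 -0.1 -0.1;
185 -0.000 -0.017 0.002 -9.5 -0.1 -0.1;
185 -0.000 -0.022 0.003 -12.0 -0.1 -0.1;
185 -0.000 -0.026 0.004 -14.5 -0.1 -0.1;
185 -0.000 -0.031 0.005 -17.0 -0.1 -0.1;
185 -0.000 -0.035 0.007 -19.5 -0.1 -0.1;
185 -0.000 -0.039 0.009 -22.0 -0.1 -0.1;
185 -0.000 -0.044 0.010 -24.5 -0.1 -0.1
```

Emit:
servo_tool(moves="185 0 -0.001 0.001 -0.5 0 0; 185 0 -0.003 0.001 -1.5 0 0; 185 0 -0.006 0.001 -3 0 0; 185 0 -0.009 0.001 -5 0 0; 185 0 -0.013 0.002 -7 0 0; 185 0 -0.017 0.002 -9.5 0 0; 185 0 -0.022 0.003 -12 0 0; 185 0 -0.026 0.004 -14.5 0 0; 185 0 -0.031 0.005 -17 0 0; 185 0 -0.035 0.007 -19.5 0 0; 185 0 -0.039 0.009 -22 0 0; 185 0 -0.044 0.01 -24.5 0 0")

```text
time_s: 6.85
position: [0.6238, -0.0054, 0.037]
eef_rot: [[0.001, 0.888, -0.459], [-0.0, -0.459, -0.888], [-1.0, 0.001, -0.0]]
ft_force: [0.6, -0.7, -0.0]
finger_gap: 0.274
```

```bash
python3 - <<'E'
from h import *
import cv2
o=ctrl.get_obs(); p=o['position'][:2]-AX; print(np.degrees(np.arctan2(p[1],p[0])),np.hypot(*p))
im=ctrl.get_image('scene')['frame'][120:260,200:400]; cv2.imwrite('pics/s2.png',cv2.resize(im,None,fx=4,fy=4,interpolation=cv2.INTER_CUBIC)[:,:,::-1])
print(rows([arc(62.5+2.5*i,.038,62.5+2.5*i-90) for i in range(1,13)],185).replace('; ',';\n'))
E
```

```text
62.95626193908423 0.10511862180385849
185 -0.001 -0.003 0.001 -2.1 -0.0 -0.0;
185 -0.001 -0.007 0.001 -4.6 -0.0 -0.0;
185 -0.001 -0.012 0.001 -7.1 -0.0 -0.0;
185 -0.001 -0.016 0.002 -9.6 -0.0 -0.0;
185 -0.001 -0.021 0.003 -12.1 0.0 -0.0;
185 -0.001 -0.025 0.004 -14.6 0.0 -0.0;
185 -0.001 -0.030 0.005 -17.1 0.0 -0.0;
185 -0.001 -0.034 0.007 -19.6 0.0 -0.0;
185 -0.001 -0.038 0.008 -22.1 0.0 -0.0;
185 -0.001 -0.042 0.010 -24.6 0.0 -0.0;
185 -0.001 -0.047 0.012 -27.1 0.0 -0.0;
185 -0.001 -0.051 0.014 -29.6 0.0 -0.0
```

View pics/s2.png

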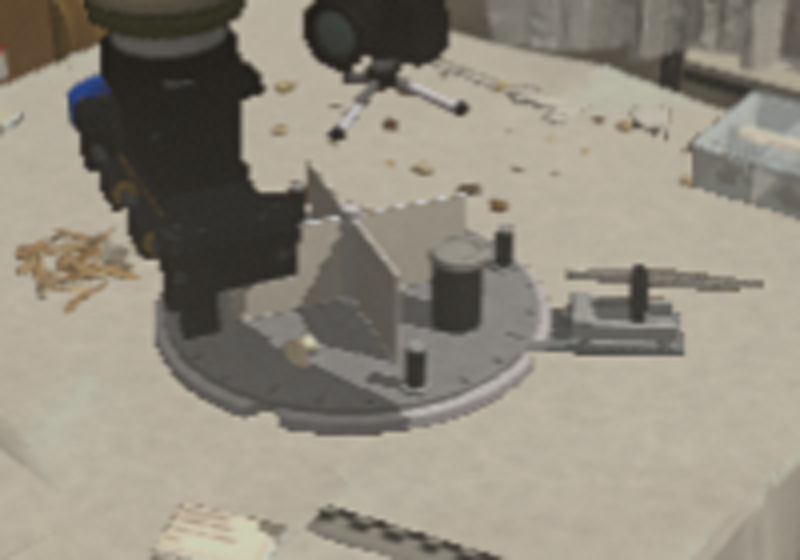

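The disc is turning and the canister, at (457,285), is upright. I'll continue.

Emit:
servo_tool(moves="185 0 -0.004 0.001 -2.5 0 0; 185 0 -0.008 0.001 -5 0 0; 185 0 -0.013 0.001 -7.5 0 0; 185 0 -0.017 0.002 -10 0 0; 185 0 -0.022 0.003 -12.5 0 0; 185 0 -0.026 0.004 -15 0 0; 185 0 -0.031 0.005 -17.5 0 0; 185 0 -0.035 0.007 -20 0 0; 185 0 -0.039 0.008 -22.5 0 0; 185 0 -0.043 0.01 -25 0 0; 185 0 -0.048 0.012 -27.5 0 0; 185 0 -0.052 0.014 -30 0 0")

```text
time_s: 7.9
position: [0.5712, 0.0065, 0.0369]
eef_rot: [[0.001, 0.999, 0.046], [-0.0, 0.046, -0.999], [-1.0, 0.001, 0.0]]
ft_force: [1.3, -0.1, -0.8]
finger_gap: 0.271
```

Emit:
servo_tool(moves="185 0 -0.004 0.001 -2.5 0 0; 185 0 -0.008 0.001 -5 0 0; 185 0 -0.013 0.001 -7.5 0 0; 185 0 -0.017 0.002 -10 0 0; 185 0 -0.022 0.003 -12.5 0 0; 185 0 -0.026 0.004 -15 0 0; 185 0 -0.031 0.005 -17.5 0 0; 185 0 -0.035 0.007 -20 0 0; 185 0 -0.039 0.008 -22.5 0 0; 185 0 -0.043 0.01 -25 0 0; 185 0 -0.048 0.012 -27.5 0 0; 185 0 -0.052 0.014 -30 0 0")

```text
time_s: 8.9
position: [0.5199, -0.0098, 0.037]
eef_rot: [[0.001, 0.842, 0.539], [-0.0, 0.539, -0.842], [-1.0, 0.001, 0.001]]
ft_force: [1.4, -0.4, -0.9]
finger_gap: 0.275
```

```bash
python3 - <<'E'
from h import *
import cv2
o=ctrl.get_obs(); p=o['position'][:2]-AX; print(o['time_s'],o['position'],np.degrees(np.arctan2(p[1],p[0])),np.hypot(*p),o['ft_force'])
for cam in('top','scene'):
    im=ctrl.get_image(cam)['frame']; cv2.imwrite(f'pics/{cam}3.png',im[:,:,::-1]); P=pegs(cam)
    print(cam,[(q.round(3).tolist(),round(float(np.degrees(np.arctan2(*(q[:2]-AX)[::-1]))),1)) for q in P])
print(rows([arc(122.5+2.5*i,.038,122.5+2.5*i-90) for i in range(1,13)],185).replace('; ',';\n'))
E
```

```text
8.9 [ 0.5199189  -0.00979366  0.03695189] 122.15623074855957 0.10537011493760479 [ 1.40601398 -0.4030719  -0.93954041]
top [([0.63, -0.189, 0.055], -59.3), ([0.483, -0.151, 0.054], -150.9)]
scene [([0.524, -0.012, 0.053], 121.0), ([0.669, -0.046, 0.056], 29.4), ([0.484, -0.152, 0.056], -150.0)]
185 -0.001 -0.005 0.001 -2.6 0.0 -0.0;
185 -0.001 -0.010 0.001 -5.1 0.0 -0.0;
185 -0.001 -0.015 0.001 -7.6 0.0 -0.0;
185 -0.001 -0.019 0.002 -10.1 0.0 -0.0;
185 -0.001 -0.024 0.003 -12.6 0.0 -0.0;
185 -0.001 -0.028 0.004 -15.1 0.0 -0.0;
185 -0.001 -0.032 0.005 -17.6 0.0 -0.0;
185 -0.001 -0.037 0.007 -20.1 0.0 -0.0;
185 -0.001 -0.041 0.008 -22.6 0.0 -0.0;
185 -0.001 -0.045 0.010 -25.1 0.0 -0.0;
185 -0.001 -0.049 0.012 -27.6 0.0 -0.0;
185 -0.001 -0.053 0.015 -30.1 0.0 -0.0
```

Emit:
servo_tool(moves="185 0 -0.004 0.001 -2.5 0 0; 185 0 -0.009 0.001 -5 0 0; 185 0 -0.014 0.001 -7.5 0 0; 185 0 -0.018 0.002 -10 0 0; 185 0 -0.023 0.003 -12.5 0 0; 185 0 -0.027 0.004 -15 0 0; 185 0 -0.031 0.005 -17.5 0 0; 185 0 -0.036 0.007 -20 0 0; 185 0 -0.04 0.008 -22.5 0 0; 185 0 -0.044 0.01 -25 0 0; 185 0 -0.048 0.012 -27.5 0 0; 185 0 -0.052 0.014 -30 0 0")

```text
time_s: 10.2
position: [0.4837, -0.0492, 0.0367]
eef_rot: [[0.0, 0.461, 0.888], [0.0, 0.888, -0.461], [-1.0, 0.001, 0.0]]
ft_force: [0.7, 1.3, -0.5]
finger_gap: 0.276
```

```bash
python3 - <<'E'
from h import *
o=ctrl.get_obs(); p=o['position'][:2]-AX; print(o['time_s'],o['position'],np.degrees(np.arctan2(p[1],p[0])),np.hypot(*p),o['ft_force'],o['q'])
a=[154.5,157,159.5,162,164,166,167.5,169,170,171,171,171]
print(rows([arc(x,.038,x-90) for x in a],185).replace('; ',';\n'))
E
```

```text
10.2 [ 0.48366782 -0.04921926  0.03667672] 151.66874752891457 0.10489686629622211 [ 0.65070645  1.26551106 -0.46306833] [ 0.85518821  0.38863175 -0.95723783  1.97732117  0.38503722  0.96820223
  0.80141632]
185 -0.001 -0.005 -0.000 -1.9 0.0 -0.0;
185 -0.001 -0.010 0.000 -4.4 0.0 -0.0;
185 -0.001 -0.014 0.001 -6.9 0.0 -0.0;
185 -0.001 -0.019 0.001 -9.4 0.0 -0.0;
185 -0.001 -0.022 0.002 -11.4 0.0 -0.0;
185 -0.001 -0.026 0.003 -13.4 0.0 -0.0;
185 -0.001 -0.029 0.003 -14.9 0.0 -0.0;
185 -0.001 -0.031 0.004 -16.4 0.0 -0.0;
185 -0.001 -0.033 0.005 -17.4 0.0 -0.0;
185 -0.001 -0.035 0.005 -18.4 0.0 -0.0;
185 -0.001 -0.035 0.005 -18.4 0.0 -0.0;
185 -0.001 -0.035 0.005 -18.4 0.0 -0.0
```

Emit:
servo_tool(moves="185 0 -0.005 0 -2 0 0; 185 0 -0.01 0 -4.5 0 0; 185 0 -0.014 0.001 -7 0 0; 185 0 -0.019 0.001 -9.5 0 0; 185 0 -0.022 0.002 -11.5 0 0; 185 0 -0.026 0.003 -13.5 0 0; 185 0 -0.029 0.003 -15 0 0; 185 0 -0.031 0.004 -16.5 0 0; 185 0 -0.033 0.005 -17.5 0 0; 185 0 -0.035 0.005 -18.5 0 0; 185 0 -0.035 0.005 -18.5 0 0; 185 0 -0.035 0.005 -18.5 0 0")

```text
time_s: 11.2
position: [0.4717, -0.083, 0.0366]
eef_rot: [[0.0, 0.158, 0.987], [-0.0, 0.987, -0.158], [-1.0, -0.0, 0.0]]
ft_force: [-0.6, 0.5, 0.1]
finger_gap: 0.274
```

```bash
cat > m.py <<'E'
from h import *
import cv2,sys
o=ctrl.get_obs(); p=o['position'][:2]-AX; print(o['time_s'],o['position'],np.degrees(np.arctan2(p[1],p[0])),np.hypot(*p),o['ft_force'])
for cam in('top','scene'):
    im=ctrl.get_image(cam)['frame']; cv2.imwrite(f'pics/{cam}{sys.argv[1]}.png',im[:,:,::-1]); P=pegs(cam,3)
    print(cam,'peg A (mod 90 + 90):',[round(float(np.degrees(np.arctan2(*(q[:2]-AX)[::-1])))%90+90,1) for q in P])
    for n in('canister','bolt_tab'): print(n,[(np.round(d['centre'],3).tolist(),round(d['conf'],2)) for d in ctrl.landmark_of(n,cam)])
print('focus',AX+.07*np.array([np.cos(np.radians(-55.5)),np.sin(np.radians(-55.5))]))
E
python3 m.py 4
```

```text
11.2 [ 0.47173893 -0.08302807  0.03655125] 171.29047013922377 0.10547736255517436 [-0.5523787   0.53920488  0.08317883]
top peg A (mod 90 + 90): [168.5, 167.5, 167.6, 168.2, 169.7, 169.5, 167.2]
canister []
bolt_tab []
scene peg A (mod 90 + 90): [168.4, 168.8, 167.6, 169.2, 166.0, 167.6, 166.7, 168.7]
canister [([0.613, -0.161, 0.029], 0.58)]
bolt_tab [([0.428, -0.202, 0.032], 0.57)]
focus [ 0.61564844 -0.15668883]
```

View pics/top4.png

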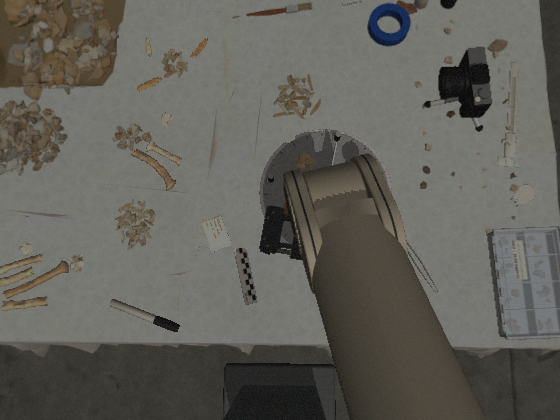

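The peg is at 168.2°, about 1° short of target. I'll nudge it, open the fingers and lift.

Emit:
servo_tool(moves="185 0 -0.001 0 -0.5 0 0; 185 0 -0.002 0 -1 0 0; 185 0 -0.002 0 -1 0 0; 160 0 -0.002 0 -1 0 0; 160 0 -0.001 0 -1 0 0; 160 0 0 0 -1 0 0; 160 -0.03 0 0 -1 0 0; 160 -0.06 0 0 -1 0 0; 160 -0.1 0 0 -1 0 0; 200 -0.13 0 0 -1 0 0; 255 -0.13 0 0 -1 0 0")

```text
time_s: 13.02
position: [0.4746, -0.0827, 0.1719]
eef_rot: [[0.007, 0.139, 0.99], [-0.003, 0.99, -0.139], [-1.0, -0.002, 0.007]]
ft_force: [0.6, 0.1, 0.4]
finger_gap: 0.29
```

```bash
python3 - <<'E'
from h import *
print(ctrl.get_obs()['position'])
print(rows([arc(-145.5,.165,34.5,.22),arc(-145.5,.033,34.5,.22)],255))
E
```

```text
[ 0.47463141 -0.08273024  0.1719301 ]
255 0.007 -0.151 -0.060 47.5 0.4 -0.1; 255 0.139 -0.150 -0.061 47.5 0.4 -0.1
```

Emit:
servo_tool(moves="255 0 -0.03 -0.012 7 0 0; 255 0 -0.06 -0.024 14 0 0; 255 0 -0.09 -0.036 21 0 0; 255 0 -0.12 -0.048 28 0 0; 255 0 -0.15 -0.06 35 0 0; 255 0 -0.15 -0.06 42 0 0; 255 0 -0.15 -0.06 47.5 0 0; 255 0 -0.15 -0.06 47.5 0 0; 255 0 -0.15 -0.06 47.5 0 0; 255 0 -0.15 -0.06 47.5 0 0")

```text
time_s: 13.85
position: [0.3915, -0.2227, 0.1664]
eef_rot: [[-0.0, 0.822, 0.57], [-0.0, 0.57, -0.822], [-1.0, -0.0, -0.0]]
ft_force: [0.2, 0.1, -0.8]
finger_gap: 0.011
```

```bash
python3 m.py 5; python3 - <<'E'
from h import *
o=ctrl.get_obs();print(o['position'],o['finger_gap'])
print(rows([arc(-145.5,.165,34.5,.22),arc(-145.5,.032,34.5,.22)],255))
E
```

```text
13.85 [ 0.39145822 -0.22267048  0.16644116] -146.17202464565202 0.22214872657530604 [ 0.18958526  0.08406281 -0.75128421]
top peg A (mod 90 + 90): [170.5, 170.8, 169.9, 168.4, 168.8, 168.1, 170.3, 169.9, 168.8, 170.2, 168.3, 170.2]
canister [([0.619, -0.155, 0.023], 0.73), ([0.425, -0.203, 0.038], 0.49), ([0.575, -0.1, -0.0], 0.37)]
bolt_tab [([0.425, -0.201, 0.032], 0.75)]
scene peg A (mod 90 + 90): [168.5, 169.5, 170.8, 167.8, 168.0, 168.7, 169.3, 169.0, 167.9, 169.9, 167.5, 171.1]
canister [([0.614, -0.158, 0.027], 0.45)]
bolt_tab [([0.423, -0.202, 0.035], 0.69)]
focus [ 0.61564844 -0.15668883]
[ 0.39133763 -0.22310406  0.16656705] 0.0035315448187677556
255 0.002 0.002 0.002 -0.0 0.0 -0.0; 255 0.135 0.002 0.002 -0.0 0.0 -0.0
```

View pics/scene5.png

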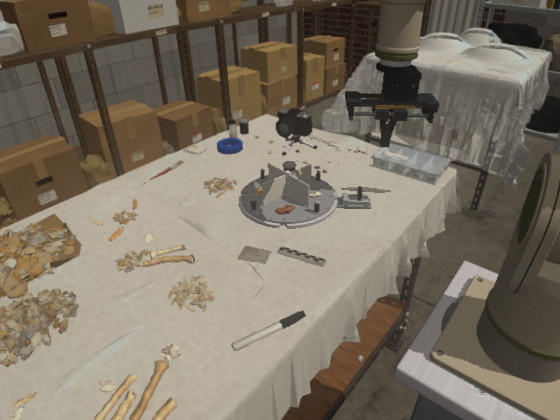

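The disc is at 169.4°, on target, and the canister (lid at (289,166)) stands toward the camera. I'll descend behind the tab.

Emit:
servo_tool(moves="255 0.03 0.001 0.002 0 0 0; 255 0.065 0.001 0.002 0 0 0; 255 0.1 0.001 0.002 0 0 0; 255 0.12 0.001 0.002 0 0 0; 255 0.133 0.001 0.002 0 0 0; 255 0.133 0.001 0.002 0 0 0; 255 0.133 0.006 0.002 0 0 0; 255 0.133 0.011 0.002 0 0 0; 255 0.133 0.014 0.002 0 0 0; 255 0.133 0.017 0.002 0 0 0; 255 0.133 0.019 0.002 0 0 0; 255 0.133 0.021 0.002 0 0 0")

```text
time_s: 15.75
position: [0.4102, -0.2129, 0.034]
eef_rot: [[0.001, 0.824, 0.566], [-0.001, 0.566, -0.824], [-1.0, 0.0, 0.001]]
ft_force: [-0.3, -0.1, -0.2]
finger_gap: 0.009
```

Emit:
servo_tool(moves="255 0 0.002 0 0 0 0; 255 0 0.004 0 0 0 0; 255 0 0.006 0 0 0 0; 255 0 0.008 0 0 0 0; 255 0 0.01 0 0 0 0; 255 0 0.012 0 0 0 0; 255 0 0.012 0 0 0 0")

```text
time_s: 16.33
position: [0.4198, -0.2059, 0.0335]
eef_rot: [[-0.0, 0.824, 0.566], [0.0, 0.566, -0.824], [-1.0, -0.0, -0.0]]
ft_force: [0.2, -0.0, 0.4]
finger_gap: 0.006
```

```bash
python3 - <<'E'
from h import *
o=ctrl.get_obs();p=o['position'][:2]-AX;print(o['position'],np.hypot(*p),np.degrees(np.arctan2(p[1],p[0])),o['ft_force'])
E
```

```text
[ 0.41983597 -0.20590009  0.0335276 ] 0.18924807402733357 -145.60690865545712 [ 0.23089517 -0.03811734  0.35127842]
```

Emit:
servo_tool(moves="255 0 0.002 0 0 0 0; 255 0 0.004 0 0 0 0; 255 0 0.006 0 0 0 0; 255 0 0.008 0 0 0 0; 255 0 0.01 0 0 0 0; 255 0 0.01 0 0 0 0")

```text
time_s: 16.83
position: [0.4283, -0.2001, 0.0336]
eef_rot: [[0.0, 0.824, 0.566], [0.0, 0.566, -0.824], [-1.0, 0.0, 0.0]]
ft_force: [-0.4, 0.8, -0.3]
finger_gap: 0.005
```

```bash
python3 - <<'E'
from h import *
import cv2
im=ctrl.get_image('scene')['frame'][120:260,220:420]; cv2.imwrite('pics/s6.png',cv2.resize(im,None,fx=4,fy=4,interpolation=cv2.INTER_CUBIC)[:,:,::-1])
E
```

```text
(no output)
```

View pics/s6.png

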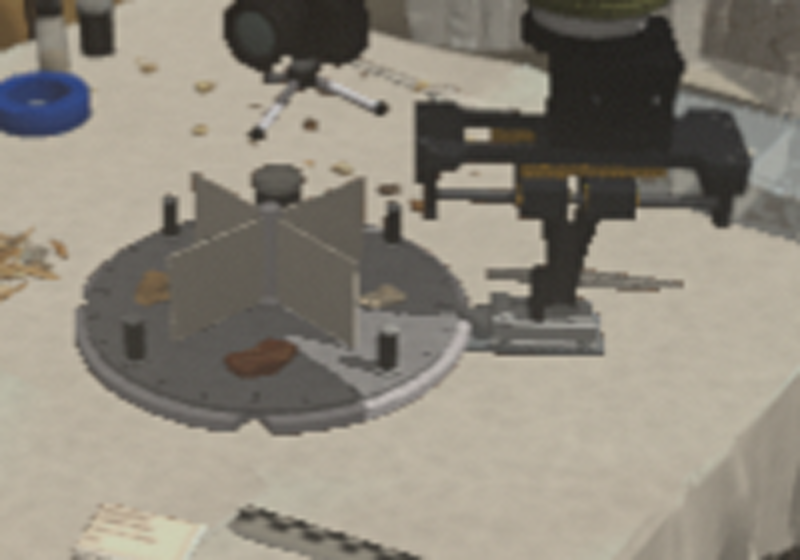

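The fingertip, at (568,300), is against the tab at (540,290), which has started to move in. The canister at (277,185) is upright. I'll keep pushing until it stops.

Emit:
servo_tool(moves="255 0 0.002 0 0 0 0; 255 0 0.004 0 0 0 0; 255 0 0.006 0 0 0 0; 255 0 0.008 0 0 0 0; 255 0 0.008 0 0 0 0")

```text
time_s: 17.3
position: [0.4343, -0.196, 0.0335]
eef_rot: [[-0.001, 0.824, 0.566], [-0.0, 0.566, -0.824], [-1.0, -0.001, -0.0]]
ft_force: [-2.9, -1.4, 1.5]
finger_gap: 0.005
```

Emit:
servo_tool(moves="255 0 0.0015 0 0 0 0; 255 0 0.003 0 0 0 0; 255 0 0.0045 0 0 0 0; 255 0 0.006 0 0 0 0; 255 0 0.006 0 0 0 0")

```text
time_s: 17.72
position: [0.4345, -0.196, 0.033]
eef_rot: [[-0.01, 0.826, 0.563], [-0.004, 0.563, -0.826], [-1.0, -0.011, -0.002]]
ft_force: [-23.8, -10.9, 18.5]
finger_gap: 0.008
```

Hard stop at 171.5 mm from the axis, which matches the bolt fully in. Butting on the ring would have stopped it about 14 mm earlier. I'll back off, lift and check.

Emit:
servo_tool(moves="255 0 -0.006 0 0 0 0; 255 0 -0.012 0 0 0 0; 255 0 -0.025 0 0 0 0; 255 0 -0.04 0 0 0 0; 255 -0.03 -0.045 0 0 0 0; 255 -0.07 -0.045 0 0 0 0; 255 -0.11 -0.045 0 0 0 0; 255 -0.15 -0.045 0 0 0 0; 255 -0.15 -0.045 0 0 0 0; 255 -0.15 -0.045 0 0 0 0")

```text
time_s: 18.55
position: [0.4038, -0.2186, 0.1857]
eef_rot: [[0.004, 0.824, 0.566], [-0.004, 0.566, -0.824], [-1.0, 0.001, 0.005]]
ft_force: [-0.9, -0.2, -0.2]
finger_gap: 0.006
```

```bash
python3 m.py 7; python3 - <<'E'
import cv2,numpy as np
a=cv2.imread('pics/scene7.png')[130:250,220:400]; b=cv2.imread('pics/top7.png')[120:300,250:450]
a=cv2.resize(a,(400,267),interpolation=2); b=cv2.resize(b,(400,360),interpolation=2)
o=np.zeros((360,800,3),np.uint8); o[:267,:400]=a; o[:,400:]=b; cv2.imwrite('pics/c7.png',o)
E
```

```text
18.55 [ 0.40384257 -0.21860904  0.18565121] -145.20976020027118 0.20962943922679927 [-0.85371941 -0.21144289 -0.17063686]
top peg A (mod 90 + 90): [169.3, 170.6, 167.6, 172.2, 169.7, 170.7, 169.2, 170.5, 169.9, 168.5, 168.1]
canister [([0.618, -0.154, 0.026], 0.87), ([0.442, -0.191, 0.036], 0.32)]
bolt_tab [([0.444, -0.191, 0.034], 0.56)]
scene peg A (mod 90 + 90): [169.7, 169.2, 169.6, 167.3, 168.6, 169.7, 168.3, 170.2, 169.9, 168.5, 168.3, 169.7]
canister [([0.616, -0.159, 0.031], 0.58)]
bolt_tab [([0.445, -0.194, 0.032], 0.44)]
focus [ 0.61564844 -0.15668883]
```

View pics/c7.png

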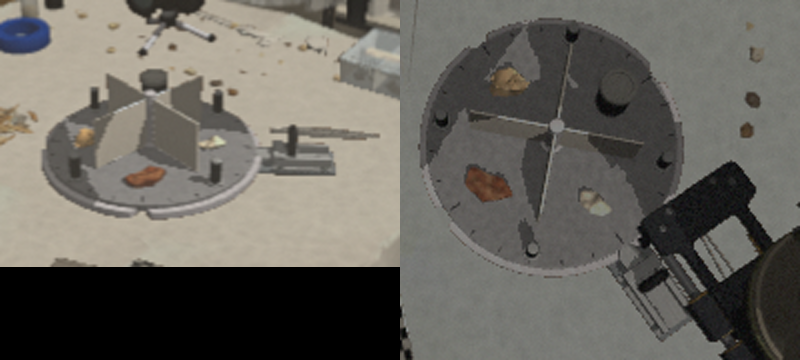

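The tab moved about 22 mm by the detector, both views show the canister upright at the focus, and the arm is clear. I'll hand in.

```bash
python3 -c "
from station import ctrl
ctrl.hand_in(); print(ctrl.get_obs()['time_s'])"
```

```text
the job is handed in; nothing more can be done
the job is handed in; nothing more can be done
```

I turned the table about 131° counter-clockwise so the canister faces the camera, then pushed the locking bolt in to its hard stop. The job was handed in shortly after 18.6 s, well under the 58 s limit, and no verdict was reported.

- **Turning:** the open jaws straddled one finger peg and carried it round at about 30°/s or less. The canister looked upright in every view that showed it.
- **Canister position:** the last detections put it 2–4 mm from my estimate of the focus point, which was about (0.616, -0.157). The limit is 14 mm. The focus is worked out from the turning axis and the camera bearing, since the detector cannot see it directly.
- **Bolt:** the tab moved about 22 mm by the detector, which is good to about 4 mm. The push then met a firm stop, with force rising to about 30 N. The stop position fits full travel of 20.5 mm and not butting on the ring at 6.5 mm.
- **Disc angle:** it averaged about 169.3° against a target of 169.5°. Single readings scattered by about ±2.5°.
- **Robot and loose items:** the arm finished raised and touching nothing. I saw no sign that the tag stack, scale bar or tweezers had moved, but I did not measure their positions again at the end.

One check disagreed slightly: the bolt's bearing came out 2° apart between the two cameras. That is within the roughly 4° the bolt's nose accepts.

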